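# Refill the laundry room's soap feeder

### The job

Refill the soap feeder: pull its hopper carriage out by the post until it is against the outer stop, put every soap bar into the hopper, and then set the loose cover on the hopper so that it sits seated and level. Finally push the carriage back until it is fully home under the arch, bars inside and cover still seated, and leave the bottle and the cup alone.

Things in the scene. Friction and masses are not known exactly. Their poses are not given: they have to be found in the camera images.
- carriage (a joint): slide of the hopper carriage of the soap feeder, in m: 0 = fully home (inner stop, hopper centred under the white arch), 0.24 = fully out (outer stop), hopper clear of the arch. It grows as the carriage moves along the -y axis of hopper_floor. It stays where left: 3 N of friction, no spring or latch.
- hopper_floor (a point): centre of the inner floor of the open-topped white rectangular hopper that rides on the carriage, 35 mm above the table. Inside the hopper is 110 mm along this point's x, 170 mm along its y and 87 mm deep; walls 5 mm thick (120 x 180 mm outside). z is up; the carriage opens along -y.
- feeder: fixed bed of the soap feeder, 160 (x) x 450 mm (y), axes as hopper_floor; it stands elsewhere and slightly turned at each start. Its white arch (feed head) is centred 160 mm in +y of this origin, over the hopper at home: 60 mm wide along y, legs outside the hopper, underside 175 mm and top 210 mm over the table. Origin on the table.
- hopper_rim (a point): centre of the hopper's mouth, at the height of its rim, 122 mm above the table; axes as hopper_floor.
- post_top (a point): centre of the top of the carriage's handle: an upright round dark steel post 24 mm in diameter, free from 33 to 122 mm above the table, standing on the carriage 145 mm in -y from the hopper's centre (43 mm clear of the hopper's outer end wall). Axes as hopper_floor.
- cover: loose grey hopper cover, 0.2 kg: plate 120 (x) x 180 (y) x 6 mm, under it a lip 102 x 162 x 8 mm that enters the mouth with 4 mm play per side; on top, centred, a black grip 18 mm wide (x), 70 mm long (y), 30 mm high. Origin: centre of the plate's underside (at hopper_rim when seated; a half turn fits too). Grip top 36 mm above it. Starts lip down on the table, right of the feeder.
- bar0: cream bar of laundry soap, 80 (x) x 36 (y) x 24 mm (z), about 80 g, all bars alike; origin at its centre. Lies flat on the table in front of the feeder at the start. Three or all four of the four are present.
- bar1: cream bar of laundry soap, 80 (x) x 36 (y) x 24 mm (z), about 80 g, all bars alike; origin at its centre. Lies flat on the table in front of the feeder at the start. Three or all four of the four are present.
- bar2: cream bar of laundry soap, 80 (x) x 36 (y) x 24 mm (z), about 80 g, all bars alike; origin at its centre. Lies flat on the table in front of the feeder at the start. Three or all four of the four are present.
- bar3: cream bar of laundry soap, 80 (x) x 36 (y) x 24 mm (z), about 80 g, all bars alike; origin at its centre. Lies flat on the table in front of the feeder at the start. Three or all four of the four are present.
- bottle: bystander: white bottle, 72 mm diameter, 190 mm high, origin under its centre
- token_cup: bystander: steel cup, 76 mm diameter, 75 mm high, origin under its centre
There are look-alikes about, which are no part of the job. What is shaped like the bar2 but purple is not meant. What is shaped like the bar1 but red is not meant.

How it is judged:
On the way, in this order (a step that is already met when the one before it is completed fails the run):
1. the carriage is pulled out to its outer stop (value of joint carriage above 0.232 m), for 0.2 s.
2. all the bars are in the hopper (x of bar0 in the frame of hopper_floor between -0.055 and 0.055 m and y of bar0 in the frame of hopper_floor between -0.085 and 0.085 m and z of bar0 in the frame of hopper_floor between 0 and 0.082 m and x of bar1 in the frame of hopper_floor between -0.055 and 0.055 m and y of bar1 in the frame of hopper_floor between -0.085 and 0.085 m and z of bar1 in the frame of hopper_floor between 0 and 0.082 m and x of bar2 in the frame of hopper_floor between -0.055 and 0.055 m and y of bar2 in the frame of hopper_floor between -0.085 and 0.085 m and z of bar2 in the frame of hopper_floor between 0 and 0.082 m and x of bar3 in the frame of hopper_floor between -0.055 and 0.055 m and y of bar3 in the frame of hopper_floor between -0.085 and 0.085 m and z of bar3 in the frame of hopper_floor between 0 and 0.082 m), for 0.2 s.
3. the cover is seated level on the hopper (x of cover in the frame of hopper_rim between -0.008 and 0.008 m and y of cover in the frame of hopper_rim between -0.008 and 0.008 m and z of cover in the frame of hopper_rim between -0.004 and 0.004 m and angle between cover's own z axis and vertical below 0.035 rad and angle between the y axis of cover and the y axis of hopper_rim, either way round below 0.12 rad), for 0.2 s.
At the end, for the whole second after the job is handed in: The carriage is home within 6 mm; every bar present has its centre inside the hopper below 82 mm over its floor; the cover lies on the hopper's rim within 8 mm of centre, 4 mm of height, 0.035 rad of level and 0.12 rad of the hopper's direction; bars and cover are at rest (all of step 2 and all of step 3 and value of joint carriage below 0.006 m and linear speed of each of bar0, bar1, bar2, bar3, cover below 0.02 m/s); the robot touches nothing.
It fails at once if the bottle is disturbed (moved by more than 40 mm) (distance of bottle from where it was at the start of the episode above 0.04 m).
It fails at once if the token cup is disturbed (moved by more than 40 mm) (distance of token_cup from where it was at the start of the episode above 0.04 m).
Of bar0, bar1, bar2, bar3 only 3 to 4 are there at a start; the rules pass over those that are not, and their reading is None.
At some moment in a run one of bar0, bar1, bar2, bar3 may be knocked a few centimetres aside while the robot is not near it.
Once in a run the grip may slacken for a moment while it holds something.
It also fails if it takes over 210 s, if anything falls off the work surface, if the arm or the gripper's body presses on something with over 40 N, if the wrist force passes 120 N, or if a joint passes its speed limit or range.

### The arm

A 6-joint arm with a two-finger parallel gripper is mounted at the origin on the work surface. World frame = base frame: x ahead of the robot, y to its left, z up, the work surface at z = 0. Lengths are in m, angles in rad, forces in N, time in s.
With the tool pointing down it reaches from about 0.425 to 0.95 m from the base axis. Payload 3.5 kg.
Tool frame: the origin (TCP) lies on the centre line of the jaws, within the pads' length; the fingertips stand 19 mm ahead of it and the grasp point (between the pads) is the TCP; z points along the fingers, y is the line along which they close (so a half turn about z gives the same grasp; the last joint's range is limited). The gripper opens to 85 mm and grips with 20 to 120 N. Pads are 22 mm wide; open, the fingers measure 114 mm over their backs; the gripper's body (76 mm by 85 mm) begins 54 mm behind the grasp point. The pads swing forward as they close: fully open they stand 13 mm farther back than shut.
Start: joints at [-1.261, 0.286, 1.577, -0, 1.279, -0.15], TCP at [0.3, -0.605, 0.25] pointing down, gripper open.
Joint ranges: [-2.77, 2.77], [-0.9, 2.22], [0.21, 2.48], [-1.53, 4.67], [0.24, 2.81], [-2.84, 2.84]. Speed limits (rad/s): [2.79, 2.79, 3.14, 3.14, 3.14, 3.14].

### API

Orientations are given as a unit quaternion [x, y, z, w].
In Python, from plant import ctrl, imaging gives the robot as it stands. The module is installed in compiled form; this text tells all that it offers.
- The arm moves only by the shell command python3 -m handwheel 'ROWS' [OPENING] [FORCE]. ROWS is JSON, one flat list of numbers, 6 for each row, row after row: the shift along the world's x, y, z in units of 150 mm (1.0 is 150 mm), then the turn, a rotation vector about the world's x, y, z in units of 90 degrees (1.0 is 90 degrees). In form: [tx, ty, tz, rx, ry, rz, tx, ty, tz, rx, ry, rz, ...]. A call has 1 to 5 rows; each row shifts and turns the commanded pose from where the row before left it; what a row does not reach is not made up. A row lasts 1/12 s, in which the tool goes at most 41.7 mm and 7.16 degrees, less where a joint would pass 70% of its speed; a pose out of reach is approached as far as the arm can. A call with a number of a shift or a turn outside -1 to 1 is refused whole. A call with a gripper value outside its range is refused whole. OPENING is the opening, from 0 (shut) to 1 (fully open), set as the call begins (- or left out, the last holds). The fingers move at their own pace and stop on an object; FORCE is the grip in N (left out, the last holds). Time passes only in rows, so rows that do not move let the fingers close. It gives the time, the measured TCP pose, the force, the opening and the grip force at its end, in the units of the state.
- ctrl.get_state(): the state, without advancing time (a new reading comes with each control period).
- imaging.read_camera(name): name is "side" or "top"; returns (picture, depth): 400x640x3 uint8, blue, green, red; 400x640 float32, m along the optical axis (not along the pixel's ray), 0 where there is no reading.
- imaging.get_calibration(name): a dict with "fovy" (degrees; the focal length in pixels is half the picture's height over the tangent of half this angle, whatever the lens; pixels are square), "cx", "cy" (the principal point, pixels), "R" (3x3) and "t" (3): a world point X has camera coordinates R X + t. Camera axes: x right, y down, z forward; pixel columns grow to the right and rows downward; lengths in m; the calibration is good to about 2 mm. A picture is of the moment at which its call begins. get_calibration takes no time and is no camera call.
- ctrl.sign_off(): hands the job in; it is judged then, once.
The state is a dict: "time": time; "qpos": joint angles; "dq": joint speeds; "joint_efforts": joint torques, N m; "eef_pos": TCP position; "tcp_rot": TCP orientation; "contact_force": force on the tool from outside, world axes, zero at the start; "wrist_torque": the same for the moment, N m; "opening": opening from 0.0 (shut) to 1.0 (fully open); "finger_force": force on a finger pad.
Only numpy, scipy, OpenCV 4.12 (cv2) and the standard library are available. Lean on these libraries where they do the work, as an engineer would, in place of code of your own. Each camera call takes 0.05 s, during which the arm holds its last target. There are 200 camera calls.

## Working session

There is one attempt and no reset: what is moved stays moved. The work goes in short steps, Python scripts to look and compute and a shell command to move; the robot and the scene stay as the last step left them, time stands still between calls to the robot, and variables do not carry over. Pictures are saved under pics/ and viewed, at most 14 in all, crops included, and the job is handed in when it is done.

```bash
mkdir -p pics; cat > h.py <<'E'
import numpy as np, cv2
from plant import ctrl, imaging
def cam(n):
    c=imaging.get_calibration(n); f=200/np.tan(np.radians(c['fovy'])/2)
    return f,c['cx'],c['cy'],np.array(c['R']),np.array(c['t'])
def cloud(n,d):
    f,cx,cy,R,t=cam(n); v,u=np.mgrid[:400,:640]
    P=np.stack([(u-cx)/f*d,(v-cy)/f*d,d],-1)
    return (P-t)@R
def ray(n,u,v,z):
    f,cx,cy,R,t=cam(n); o=-R.T@t; r=R.T@np.array([(u-cx)/f,(v-cy)/f,1]); return o+r*(z-o[2])/r[2]
E
python3 - <<'E'
from h import *
for n in('side','top'):
    p,d=imaging.read_camera(n); cv2.imwrite(f'pics/{n}0.png',p); np.save(f'pics/{n}0.npy',d)
    f,cx,cy,R,t=cam(n); print(n,f,cx,cy,(-R.T@t).round(3),R.round(2).tolist(),(d>0).mean())
print(ctrl.get_state())
E
```

```text
side 438.961016354723 322.7139007498198 199.46212151860433 [0.217 0.817 1.119] [[-0.92, -0.38, -0.02], [-0.29, 0.72, -0.63], [0.26, -0.58, -0.77]] 0.9962734375
top 488.43199842984404 314.90478446202576 195.3322590174647 [0.384 0.056 1.256] [[0.02, -1.0, 0.0], [-0.99, -0.03, -0.13], [0.13, -0.0, -0.99]] 0.99609765625
{'time': 0.1, 'qpos': array([-1.26102446e+00,  2.87138971e-01,  1.57803769e+00,  1.69758966e-05,
        1.27859897e+00, -1.49975846e-01]), 'dq': array([-0.000175  , -0.00156684, -0.00319563, -0.00024849,  0.00162621,
        0.00123914]), 'joint_efforts': array([ 1.24845163e-03, -4.07291114e+01, -2.93699634e+01, -1.01835315e-04,
        3.38123049e-03, -9.45968765e-06]), 'eef_pos': array([ 0.29938582, -0.6043545 ,  0.24904034]), 'tcp_rot': array([ 9.73695125e-01,  2.27852174e-01, -7.90153570e-05, -1.08865413e-03]), 'contact_force': array([ 0.65530234,  0.36054535, -0.04062796]), 'wrist_torque': array([0.05646197, 0.0398726 , 0.02453925]), 'finger_force': 0.0, 'opening': 0.9977867503667648}
```

View pics/top0.png

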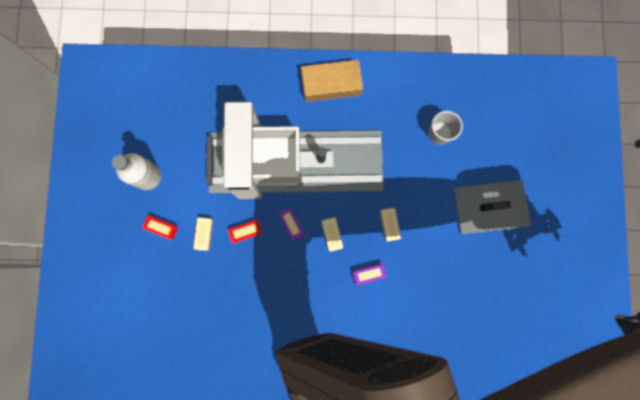

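View pics/side0.png

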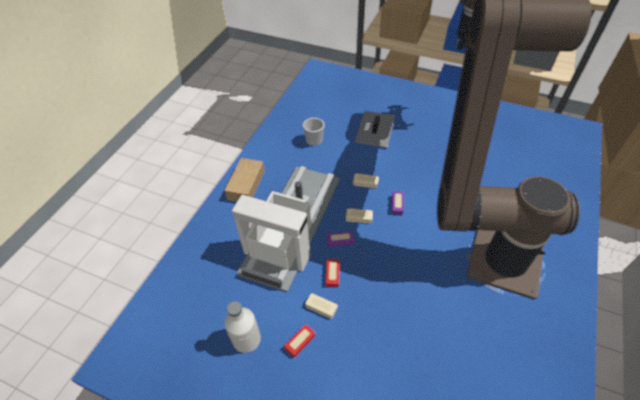

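```bash
cat >> h.py <<'E'
def comps(n,p,P,m,amin=40):
    k,l,s,c=cv2.connectedComponentsWithStats(m.astype(np.uint8))
    out=[]
    for i in range(1,k):
        if s[i,4]<amin: continue
        Q=P[l==i]; r=cv2.minAreaRect(Q[:,:2].astype(np.float32)*1000)
        (cx,cy),(w,h),a=r
        if w<h: w,h,a=h,w,a+90
        a=(a+90)%180-90
        print(n,'px',c[i].round(),'A',s[i,4],'c',(round(cx),round(cy)),'size',round(w),round(h),'long ang',round(a,1),'z',np.percentile(Q[:,2],[10,50,90]).round(3),'bgr',np.median(p[l==i],0))
E
python3 - <<'E'
from h import *
for n in('side','top'):
    p=cv2.imread(f'pics/{n}0.png'); P=cloud(n,np.load(f'pics/{n}0.npy')); x,y,z=np.moveaxis(P,-1,0)
    print('table z',np.median(z[(x>.3)&(x<.8)&(abs(y)<.5)]))
    ws=(x>.3)&(x<.95)&(y>-.75)&(y<.75)
    print('bars');comps(n,p,P,ws&(z>.015)&(z<.03)&(x<.66),30)
    print('post/rim');comps(n,p,P,ws&(z>.112)&(z<.13)&(x>.5),15)
    print('arch');comps(n,p,P,ws&(z>.2)&(z<.22)&(x>.5))
    print('cover');comps(n,p,P,ws&(z>.008)&(z<.06)&(y<-.2))
    print('bed');comps(n,p,P,ws&(z>.006)&(z<.05)&(x>.5)&(y>-.2),200)
p=cv2.imread('pics/top0.png')[200:290,135:415]; p=cv2.convertScaleAbs(p,alpha=1.3)
q=cv2.imread('pics/side0.png')[165:360,270:420]
a=cv2.resize(p,(784,252),interpolation=cv2.INTER_CUBIC);b=cv2.resize(q,(260,338))
o=np.zeros((600,784,3),np.uint8);o[:252]=a;o[254:592,:260]=b
c=cv2.resize(cv2.imread('pics/top0.png')[90:200,200:390],(518,300));o[254:554,262:780]=c;cv2.imwrite('pics/crop0.png',o)
E
```

```text
table z 0.0022983098040517923
bars
side px [377. 128.] A 436 c (532, -395) size 181 119 long ang -81.4 z [0.015 0.017 0.019] bgr [79. 77. 75.]
side px [359. 139.] A 32 c (566, -319) size 32 31 long ang -88.8 z [0.015 0.016 0.019] bgr [79. 76. 74.]
side px [320. 195.] A 300 c (596, -11) size 199 43 long ang -80.8 z [0.017 0.024 0.028] bgr [191. 191. 189.]
side px [365. 179.] A 228 c (481, -134) size 80 41 long ang 10.8 z [0.019 0.024 0.028] bgr [104.  125.5 133.5]
side px [397. 202.] A 245 c (355, -83) size 85 35 long ang -73.7 z [0.021 0.024 0.028] bgr [174. 109. 153.]
side px [359. 215.] A 262 c (452, 14) size 80 41 long ang 15.1 z [0.02  0.024 0.027] bgr [107. 128. 136.]
side px [340. 238.] A 294 c (476, 116) size 80 40 long ang 27.6 z [0.02  0.025 0.027] bgr [95. 56. 83.]
side px [303. 262.] A 32 c (540, 232) size 53 15 long ang 76.7 z [0.017 0.024 0.029] bgr [166.5 170.5 172. ]
side px [332. 272.] A 332 c (454, 233) size 84 34 long ang -68.7 z [0.021 0.025 0.028] bgr [ 90.   95.5 207. ]
side px [277. 277.] A 185 c (597, 313) size 118 60 long ang 45.7 z [0.016 0.023 0.028] bgr [11
[... 4435 characters left out ...]
.5 z [0.013 0.036 0.055] bgr [111. 113. 113.]
top px [435. 137.] A 102 c (706, -249) size 60 23 long ang 42.1 z [0.016 0.035 0.055] bgr [97.5 90.5 88. ]
top px [491. 207.] A 3245 c (529, -397) size 181 120 long ang -82.1 z [0.011 0.014 0.019] bgr [76. 76. 73.]
bed
top px [331.  83.] A 1187 c (848, 19) size 160 82 long ang -81.7 z [0.023 0.048 0.05 ] bgr [ 96. 166. 216.]
top px [334. 164.] A 5390 c (633, 71) size 379 169 long ang -84.8 z [0.01  0.014 0.03 ] bgr [157. 161. 153.]
top px [214. 164.] A 962 c (625, 318) size 163 58 long ang 10.9 z [0.01  0.016 0.042] bgr [118.5 113.  109. ]
top px [274. 156.] A 1623 c (642, 162) size 108 95 long ang -87.5 z [0.032 0.035 0.039] bgr [181. 196. 199.]
```

View pics/crop0.png

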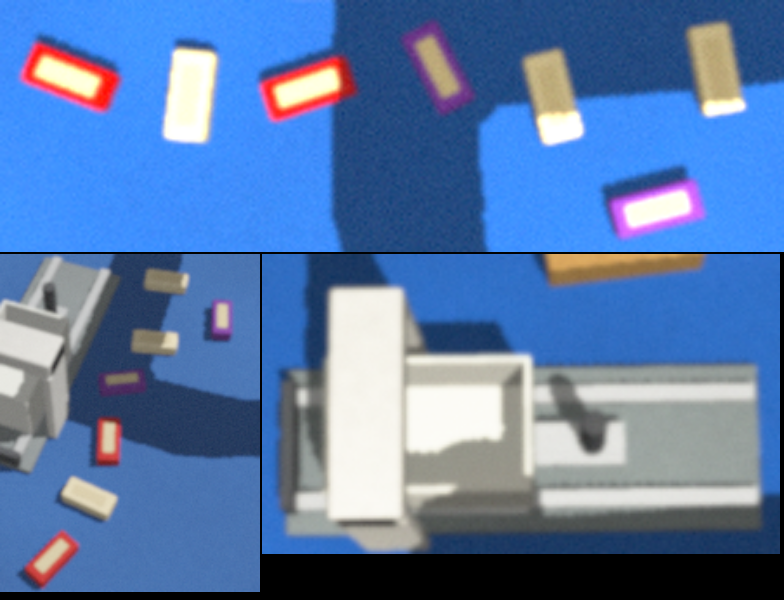

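Top view: cream all over at (203,234), (332,234) and (390,224), so these are the bars. Red-rimmed at (160,227) and (244,231), and purple at (291,224) and (369,274), so these are look-alikes; the crop confirms it. The post is at (321,152) with its top at z≈0.122, and the cover at (491,207). The carriage stands about 40 mm out.

```bash
cat > s.py <<'E'
from h import *
from scipy.spatial.transform import Rotation as Ro
s=ctrl.get_state(); M=Ro.from_quat(s['tcp_rot']).as_matrix()
print('t',round(s['time'],2),'p',s['eef_pos'].round(4),'yaw',np.degrees(np.arctan2(M[1,1],M[0,1])).round(2),'zax',M[:,2].round(3),'F',s['contact_force'].round(1),'op',round(s['opening'],3),'ff',round(s['finger_force'],1))
E
python3 -m handwheel '[0.1256,0.2404,0,0,0,0.0408,0.1256,0.2404,0,0,0,0.0408,0.1256,0.2404,0,0,0,0.0408,0.1256,0.2404,0,0,0,0.0408,0.1256,0.2404,0,0,0,0.0408]' 1
python3 -m handwheel '[0.1256,0.2404,0,0,0,0.0408,0.1256,0.2404,0,0,0,0.0408,0.1256,0.2404,0,0,0,0.0408,0.1256,0.2404,0,0,0,0.0408,0.1256,0.2404,0,0,0,0.0408]' >/dev/null
python3 -m handwheel '[0.1256,0.2404,0,0,0,0.0408,0.1256,0.2404,0,0,0,0.0408,0.1256,0.2404,0,0,0,0.0408,0.1256,0.2404,0,0,0,0.0408,0.1256,0.2404,0,0,0,0.0408]' >/dev/null
python3 -m handwheel '[0.1256,0.2404,0,0,0,0.0408,0.1256,0.2404,0,0,0,0.0408,0.1256,0.2404,0,0,0,0.0408,0,0,0,0,0,0,0,0,0,0,0,0]' >/dev/null
python3 s.py
```

```text
time: 0.52
eef_pos: [0.394, -0.4226, 0.2496]
tcp_rot: [0.924, 0.381, -0.0, -0.001]
contact_force: [0.4, -0.4, 0.4]
opening: 1.002
finger_force: 0.0
t 1.77 p [0.6388 0.0464 0.2493] yaw 2.64 zax [-0.002 -0.    -1.   ] F [-0.1 -0.2  0.5] op 1.0 ff 0.0
```

```bash

python3 -m handwheel '[0,-0.016,-0.257,0,0,0,0,0,-0.257,0,0,0,0,0,-0.257,0,0,0,0,0,-0.257,0,0,0,0,0,0,0,0,0]' 1 60 >/dev/null; python3 s.py
python3 -m handwheel '[0,0,0,0,0,0,0,0,0,0,0,0,0,0,0,0,0,0,0,0,0,0,0,0,0,0,0,0,0,0]' 0 60 >/dev/null
python3 -m handwheel '[0,0,0,0,0,0,0,0,0,0,0,0,0,0,0,0,0,0,0,0,0,0,0,0,0,0,0,0,0,0]' 0 60 >/dev/null
python3 s.py
```

```text
t 2.18 p [0.6315 0.0409 0.0861] yaw 2.32 zax [-0.019  0.001 -1.   ] F [-2.6 -0.5 -1.4] op 1.0 ff 0.0
t 3.02 p [0.6395 0.0416 0.0992] yaw 2.46 zax [ 0.002 -0.001 -1.   ] F [-2.4 -0.2  6.3] op 0.263 ff 58.9
```

```bash

python3 -m handwheel '[0.0058,-0.1333,0,0,0,0,0.0058,-0.1333,0,0,0,0,0.0058,-0.1333,0,0,0,0,0.0058,-0.1333,0,0,0,0,0.0058,-0.1333,0,0,0,0]' >/dev/null; python3 s.py
python3 -m handwheel '[0.0058,-0.1333,0,0,0,0,0.0058,-0.1333,0,0,0,0,0.0058,-0.1333,0,0,0,0,0.0058,-0.12,0,0,0,0,0,0,0,0,0,0]' >/dev/null; python3 s.py
python3 -m handwheel '[0.002,-0.05,0,0,0,0,0.002,-0.05,0,0,0,0,0.001,-0.027,0,0,0,0,0,0,0,0,0,0,0,0,0,0,0,0]' >/dev/null; python3 s.py
```

```text
t 3.43 p [ 0.6432 -0.0575  0.0992] yaw 2.48 zax [-0.     0.002 -1.   ] F [-4.7  5.   7.8] op 0.268 ff 59.4
t 3.85 p [ 0.6464 -0.1398  0.0992] yaw 2.39 zax [-0.001 -0.003 -1.   ] F [-7.4 -3.4  8.1] op 0.266 ff 59.5
t 4.27 p [ 0.647  -0.1562  0.0993] yaw 2.46 zax [-0.001 -0.002 -1.   ] F [-7.2 -0.9  9.1] op 0.265 ff 59.6
```

```bash

for i in 1; do python3 -m handwheel '[0.001,-0.02,0,0,0,0,0.001,-0.02,0,0,0,0,0,0,0,0,0,0]' >/dev/null; python3 s.py
python3 -m handwheel '[0,-0.015,0,0,0,0,0,0,0,0,0,0,0,0,0,0,0,0]' >/dev/null; python3 s.py; done
```

```text
t 4.52 p [ 0.647  -0.1576  0.0992] yaw 2.42 zax [-0.003  0.007 -1.   ] F [-8.3 11.2 11.4] op 0.264 ff 60.1
t 4.77 p [ 0.647  -0.1577  0.0992] yaw 2.44 zax [-0.004  0.01  -1.   ] F [-8.4 15.8 12.7] op 0.263 ff 60.2
```

```bash

python3 -m handwheel '[0,0.02,0,0,0,0,0,0,0,0,0,0,0,0,0,0,0,0,0,0,0,0,0,0,0,0,0,0,0,0]' 1 >/dev/null; python3 s.py
python3 -m handwheel '[0,0,0.25,0,0,0,0,0,0.25,0,0,0,0,0,0.25,0,0,0,0,0,0.25,0,0,0]' >/dev/null
python3 -m handwheel '[-0.0933,0.0128,0,0,0,-0.0753,-0.0933,0.0128,0,0,0,-0.0753,-0.0933,0.0128,0,0,0,-0.0753,-0.0933,0.0128,0,0,0,-0.0753]' >/dev/null
python3 -m handwheel '[-0.0933,0.0128,0,0,0,-0.0753,-0.0933,0.0128,0,0,0,-0.0753,-0.0933,0.0128,0,0,0,-0.0753,-0.0933,0.0128,0,0,0,-0.0753]' >/dev/null
python3 -m handwheel '[-0.0933,0.0128,0,0,0,-0.0753,-0.0933,0.0128,0,0,0,-0.0753,-0.0933,0.0128,0,0,0,-0.0753,-0.0933,0.0128,0,0,0,-0.0753,0,0,0,0,0,0]' >/dev/null
cat > m.py <<'E'
from h import *
import sys
tag=sys.argv[1]
for n in('side','top'):
    p,d=imaging.read_camera(n); cv2.imwrite(f'pics/{n}{tag}.png',p); np.save(f'pics/{n}{tag}.npy',d)
    P=cloud(n,d); x,y,z=np.moveaxis(P,-1,0); hsv=cv2.cvtColor(p,cv2.COLOR_BGR2HSV)
    ws=(x>.3)&(x<.95)&(y>-.75)&(y<.75)
    print('bars');comps(n,p,P,ws&(z>.015)&(z<.03)&(x<.57)&(y>-.3),150)
    print('post/rim');comps(n,p,P,ws&(z>.112)&(z<.13)&(x>.54)&(y<.4),25)
    print('cover');comps(n,p,P,ws&(z>.008)&(z<.06)&(y<-.3)&(x<.65),400)
E
python3 s.py; python3 m.py 1
```

```text
t 5.18 p [ 0.6476 -0.1611  0.0962] yaw 2.41 zax [ 0. -0. -1.] F [-0.4 -0.9 -0.2] op 0.952 ff 0.0
t 6.6 p [ 0.478  -0.1374  0.2459] yaw -79.08 zax [-0.001  0.    -1.   ] F [ 0.6  0.  -0.3] op 1.0 ff 0.0
bars
side px [365. 179.] A 231 c (481, -134) size 80 40 long ang 13.2 z [0.018 0.024 0.028] bgr [179. 209. 220.]
side px [397. 202.] A 244 c (354, -81) size 84 36 long ang -73.8 z [0.021 0.024 0.027] bgr [175.  110.5 153.5]
side px [359. 214.] A 262 c (453, 13) size 79 38 long ang 17.0 z [0.02  0.025 0.028] bgr [181. 210. 221.]
side px [340. 238.] A 297 c (476, 116) size 80 38 long ang 28.0 z [0.02  0.024 0.027] bgr [170.  99. 139.]
side px [332. 272.] A 327 c (454, 233) size 83 35 long ang -68.7 z [0.021 0.024 0.027] bgr [ 59.  52. 120.]
side px [321. 305.] A 390 c (445, 339) size 80 38 long ang -4.7 z [0.021 0.025 0.027] bgr [105. 126. 134.]
side px [299. 340.] A 454 c (458, 448) size 80 37 long ang 70.1 z [0.021 0.024 0.028] bgr [ 69.   70.5 128.5]
post/rim
side px [320. 142.] A 41 c (649, -153) size 26 23 long ang -70.4 z [0.116 0.121 0.126] bgr [100.  97.  91.]
side px [303. 173.]
[... 598 characters left out ...]
 [0.021 0.024 0.027] bgr [100. 134. 148.]
top px [332. 234.] A 448 c (448, 12) size 79 36 long ang 15.4 z [0.021 0.024 0.027] bgr [189. 241. 250.]
top px [244. 231.] A 447 c (450, 232) size 80 37 long ang -68.9 z [0.021 0.024 0.027] bgr [ 50.  49. 138.]
top px [361. 275.] A 212 c (347, -70) size 52 36 long ang -73.8 z [0.021 0.024 0.027] bgr [187.5  94.5 172.5]
post/rim
top px [346. 151.] A 675 c (640, -11) size 181 121 long ang -87.8 z [0.116 0.121 0.124] bgr [128. 138. 137.]
top px [405. 151.] A 85 c (645, -154) size 22 22 long ang 0.1 z [0.118 0.122 0.124] bgr [97. 96. 90.]
cover
top px [499. 206.] A 2521 c (530, -401) size 174 120 long ang -81.9 z [0.011 0.014 0.019] bgr [147. 149. 144.]
```

```bash

python3 -m handwheel '[0.007,0.015,-0.26,0,0,0,0,0,-0.26,0,0,0,0,0,-0.26,0,0,0,0,0,-0.26,0,0,0,0,0,-0.2,0,0,0]' 1 >/dev/null
python3 -m handwheel '[0,0,-0.15,0,0,0,0,0,-0.08,0,0,0,0,0,0,0,0,0,0,0,0,0,0,0]' 1 >/dev/null; python3 s.py
python3 -m handwheel '[0,0,0,0,0,0,0,0,0,0,0,0,0,0,0,0,0,0,0,0,0,0,0,0,0,0,0,0,0,0]' 0 50 >/dev/null
python3 -m handwheel '[0,0,0,0,0,0,0,0,0,0,0,0,0,0,0,0,0,0]' >/dev/null; python3 s.py
```

```text
t 7.45 p [ 0.4813 -0.1355  0.0257] yaw -78.83 zax [-0.  0. -1.] F [ 0.2 -1.   0.4] op 1.003 ff 0.0
t 8.12 p [ 0.4818 -0.1357  0.0271] yaw -78.88 zax [ 0.002 -0.001 -1.   ] F [-0.7  0.1  6.5] op 0.405 ff 52.3
```

```bash

python3 -m handwheel '[0,0,0.23,0,0,0,0,0,0.23,0,0,0,0,0,0.23,0,0,0,0,0,0.23,0,0,0,0,0,0.233,0,0,0]' >/dev/null;python3 s.py
python3 -m handwheel '[0.2153,0.127,0,0,0,-0.0193,0.2153,0.127,0,0,0,-0.0193,0.2153,0.127,0,0,0,-0.0193,0.2153,0.127,0,0,0,-0.0193,0.2153,0.127,0,0,0,-0.0193]' >/dev/null;
python3 -m handwheel '[0,0,0,0,0,0,0,0,0,0,0,0]' >/dev/null; python3 s.py
```

```text
t 8.53 p [ 0.4799 -0.1347  0.1997] yaw -78.88 zax [-0.001  0.    -1.   ] F [ 1.1  0.2 -1.3] op 0.407 ff 51.5
t 9.12 p [ 0.6426 -0.0387  0.1972] yaw -87.42 zax [-0.002  0.    -1.   ] F [-0.4  0.1 -0.8] op 0.404 ff 51.5
```

```bash

python3 -m handwheel '[0,-0.012,-0.21,0,0,0,0,0,-0.21,0,0,0,0,0,-0.21,0,0,0,0,0,-0.2,0,0,0,0,0,0,0,0,0]' >/dev/null; python3 s.py
python3 -m handwheel '[0,0,0,0,0,0,0,0,0,0,0,0,0,0,0,0,0,0,0,0,0,0,0,0]' 0.65 >/dev/null; python3 s.py
python3 -m handwheel '[0,0,0.2,0,0,0,0,0,0.25,0,0,0,0,0,0.25,0,0,0,0,0,0.15,0,0,0,0,0,0,0,0,0]' >/dev/null; python3 s.py
python3 m.py 2 | grep -v -e rim
```

```text
t 9.53 p [ 0.6377 -0.0389  0.0687] yaw -87.65 zax [-0.01   0.007 -1.   ] F [-1.5  5.8 -2.5] op 0.403 ff 72.0
t 9.87 p [ 0.6382 -0.0341  0.0727] yaw -87.71 zax [-0.009  0.014 -1.   ] F [-3.9 24.9  3.2] op 0.643 ff 0.0
t 10.28 p [ 0.6447 -0.0431  0.21  ] yaw -87.6 zax [ 0.013 -0.003 -1.   ] F [0.2 0.4 0.7] op 0.65 ff 0.0
bars
side px [398. 202.] A 242 c (355, -84) size 87 36 long ang -73.4 z [0.021 0.024 0.028] bgr [174. 111. 155.]
side px [359. 215.] A 271 c (453, 12) size 79 41 long ang 16.7 z [0.02  0.024 0.028] bgr [180. 210. 221.]
side px [340. 238.] A 302 c (476, 116) size 80 39 long ang 28.6 z [0.02  0.024 0.027] bgr [174.  106.  150.5]
side px [332. 272.] A 327 c (455, 232) size 82 34 long ang -68.7 z [0.022 0.025 0.028] bgr [ 69.  71. 124.]
side px [321. 305.] A 396 c (445, 339) size 80 38 long ang -4.7 z [0.02  0.025 0.027] bgr [102. 123. 131.]
side px [299. 340.] A 461 c (458, 448) size 80 38 long ang 69.0 z [0.021 0.025 0.028] bgr [ 89.  87. 207.]
side px [321. 142.] A 44 c (648, -154) size 24 23 long ang 2.5 z [0.115 0.122 0.125] bgr [100.   92.5  88.5]
side px [303. 175.]
[... 376 characters left out ...]
 ang 28.3 z [0.021 0.024 0.027] bgr [192.  111.5 179. ]
top px [159. 227.] A 459 c (454, 447) size 81 36 long ang 70.4 z [0.021 0.024 0.028] bgr [ 91.  84. 244.]
top px [202. 234.] A 467 c (441, 338) size 80 37 long ang -4.3 z [0.021 0.024 0.027] bgr [ 97. 130. 144.]
top px [244. 231.] A 453 c (450, 232) size 80 36 long ang -69.2 z [0.021 0.024 0.027] bgr [ 61.  59. 142.]
top px [313. 150.] A 235 c (638, 50) size 121 60 long ang 1.0 z [0.117 0.122 0.125] bgr [172. 184. 185.]
top px [405. 151.] A 69 c (645, -157) size 22 18 long ang -12.8 z [0.119 0.122 0.124] bgr [97. 97. 96.]
cover
top px [491. 207.] A 3234 c (529, -397) size 183 120 long ang -82.0 z [0.011 0.014 0.018] bgr [147. 149. 144.]
```

```bash

python3 -m handwheel '[-0.259,0.0734,0,0,0,0.0298,-0.259,0.0734,0,0,0,0.0298,-0.259,0.0734,0,0,0,0.0298,-0.259,0.0734,0,0,0,0.0298,-0.259,0.0734,0,0,0,0.0298]' 1 >/dev/null
python3 -m handwheel '[0,0,0,0,0,0,0,0,0,0,0,0]' 1 >/dev/null;python3 s.py
python3 -m handwheel '[0,0,-0.26,0,0,0,0,0,-0.26,0,0,0,0,0,-0.26,0,0,0,0,0,-0.2,0,0,0,0,0,-0.1,0,0,0]' >/dev/null;python3 s.py
```

```text
t 10.97 p [0.4441 0.014  0.1986] yaw -74.16 zax [-0.005  0.001 -1.   ] F [-0.1 -0.2 -0.6] op 0.999 ff 0.0
t 11.38 p [0.4453 0.0133 0.0347] yaw -74.23 zax [-0.008  0.001 -1.   ] F [-0.   0.5 -0.2] op 1.004 ff 0.0
```

```bash

python3 -m handwheel '[0.028,-0.008,-0.055,0,0,0,0,0,0,0,0,0,0,0,0,0,0,0]' 1 >/dev/null; python3 s.py
python3 -m handwheel '[0,0,0,0,0,0,0,0,0,0,0,0,0,0,0,0,0,0,0,0,0,0,0,0,0,0,0,0,0,0]' 0 50 >/dev/null
python3 -m handwheel '[0,0,0,0,0,0,0,0,0,0,0,0,0,0,0,0,0,0]' >/dev/null; python3 s.py
python3 -m handwheel '[0,0,0.23,0,0,0,0,0,0.23,0,0,0,0,0,0.23,0,0,0,0,0,0.23,0,0,0,0,0,0.233,0,0,0]' >/dev/null;python3 s.py
```

```text
t 11.63 p [0.4523 0.0117 0.0304] yaw -74.21 zax [-0.002  0.    -1.   ] F [-0.1 -0.2  0.8] op 1.001 ff 0.0
t 12.3 p [0.453  0.012  0.0324] yaw -74.15 zax [ 0.002 -0.    -1.   ] F [-0.7 -0.1  6.2] op 0.406 ff 50.9
t 12.72 p [0.4511 0.0124 0.2051] yaw -74.15 zax [-0.001  0.    -1.   ] F [ 0.4 -0.8 -0.6] op 0.405 ff 50.5
```

```bash

python3 -m handwheel '[0.253,0.007,0,0,0,-0.0298,0.253,0.007,0,0,0,-0.0298,0.253,0.007,0,0,0,-0.0298,0.253,0.007,0,0,0,-0.0298,0.253,0.007,0,0,0,-0.0298]' >/dev/null;
python3 -m handwheel '[0,0,0,0,0,0,0,0,0,0,0,0]' >/dev/null; python3 s.py
python3 - <<'E'
from h import *
p,d=imaging.read_camera('top'); q,_=imaging.read_camera('side')
cv2.imwrite('pics/c3.png',np.hstack([cv2.resize(p[90:220,200:420],(440,260)),cv2.resize(q[110:240,240:400],(320,260))]))
E
```

```text
t 13.3 p [0.6423 0.0175 0.2016] yaw -87.54 zax [-0.004  0.001 -1.   ] F [-0.4  0.9  0.1] op 0.405 ff 50.5
```

View pics/c3.png

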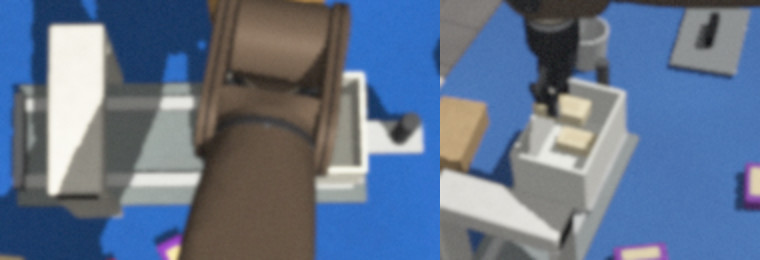

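```bash

python3 -m handwheel '[-0.005,0,-0.22,0,0,0,0,0,-0.22,0,0,0,0,0,-0.22,0,0,0,0,0,-0.17,0,0,0,0,0,0,0,0,0]' >/dev/null; python3 s.py
python3 -m handwheel '[0,0,0,0,0,0,0,0,0,0,0,0,0,0,0,0,0,0]' 0.52 >/dev/null; python3 s.py
python3 -m handwheel '[0,0,0.2,0,0,0,0,0,0.25,0,0,0,0,0,0.25,0,0,0,0,0,0.16,0,0,0,0,0,0,0,0,0]' >/dev/null; python3 s.py
python3 -m handwheel '[-0.26,0,0,0,0,0,-0.26,0,0,0,0,0,-0.26,0,0,0,0,0,-0.26,0,0,0,0,0,-0.26,0,0,0,0,0]' 1 >/dev/null; python3 s.py
python3 m.py 4 | grep -v -e 29. -e cover
python3 - <<'E'
from h import *
p=cv2.imread('pics/top4.png'); q=cv2.imread('pics/side4.png')
for n in('top','side'):
    P=cloud(n,np.load(f'pics/{n}4.npy')); x,y,z=np.moveaxis(P,-1,0)
    comps(n,cv2.imread(f'pics/{n}4.png'),P,(abs(x-.642)<.05)&(abs(y+.0105)<.08)&(z>.045)&(z<.11),30)
cv2.imwrite('pics/c4.png',np.hstack([cv2.resize(p[90:220,200:420],(440,260)),cv2.resize(q[110:240,240:400],(320,260))]))
E
```

```text
t 13.82 p [0.6353 0.0178 0.0737] yaw -87.57 zax [-0.012  0.001 -1.   ] F [-2.7  0.  -1.1] op 0.405 ff 51.6
t 14.07 p [0.643  0.0172 0.0835] yaw -87.57 zax [ 0.006 -0.001 -1.   ] F [0.3 0.1 0.1] op 0.52 ff 0.0
t 14.48 p [0.6457 0.0171 0.2206] yaw -87.55 zax [ 0.019 -0.002 -1.   ] F [ 1.1 -0.2  0.5] op 0.52 ff 0.0
t 14.9 p [0.4448 0.0175 0.2099] yaw -87.55 zax [ 0.003 -0.    -1.   ] F [-0.4  0.   0.9] op 1.0 ff 0.0
bars
side px [398. 202.] A 243 c (355, -83) size 83 36 long ang -74.1 z [0.021 0.025 0.027] bgr [175. 111. 154.]
side px [321. 305.] A 395 c (445, 338) size 80 39 long ang -3.4 z [0.021 0.025 0.027] bgr [167. 197. 207.]
post/rim
side px [320. 142.] A 43 c (649, -153) size 25 21 long ang 40.6 z [0.115 0.121 0.125] bgr [96. 94. 92.]
side px [303. 173.] A 489 c (644, -10) size 185 123 long ang -87.6 z [0.114 0.121 0.125] bgr [186. 190. 189.]
side px [242. 228.] A 50 c (716, 244) size 42 14 long ang 72.6 z [0.113 0.12  0.127] bgr [111.5 115.  113.5]
bars
top px [289. 222.] A 376 c (472, 116) size 80 35 long ang 28.3 z [0.021 0.024 0.028] bgr [188.  126.  189.5]
top px [159. 227.] A 458 c (454, 447) size 81 36 long ang 70.1 z [0.021 0.024 0.027] bgr [ 91.5  84.  244. ]
top px [202. 234.] A 460 c (441, 338) size 80 37 long ang -3.2 z [0.021 0.024 0.027] bgr [173. 235. 246.]
top px [244. 231.] A 444 c (450, 232) size 80 36 long ang -69.1 z [0.021 0.024 0.027] bgr [ 51.5  49.  139. ]
post/rim
top px [404. 151.] A 81 c (645, -154) size 23 20 long ang -43.7 z [0.118 0.122 0.125] bgr [96. 94. 90.]
top px [331. 159.] A 434 c (634, 19) size 78 36 long ang 3.1 z [0.056 0.059 0.062] bgr [172. 235. 247.]
top px [352. 159.] A 422 c (635, -36) size 73 36 long ang 2.4 z [0.056 0.059 0.062] bgr [171. 235. 247.]
side px [308. 180.] A 208 c (644, -34) size 65 39 long ang 1.1 z [0.052 0.059 0.063] bgr [173.5 200.  210.5]
side px [302. 190.] A 126 c (644, 15) size 69 28 long ang -0.6 z [0.058 0.06  0.063] bgr [176.  207.5 218.5]
```

View pics/c4.png

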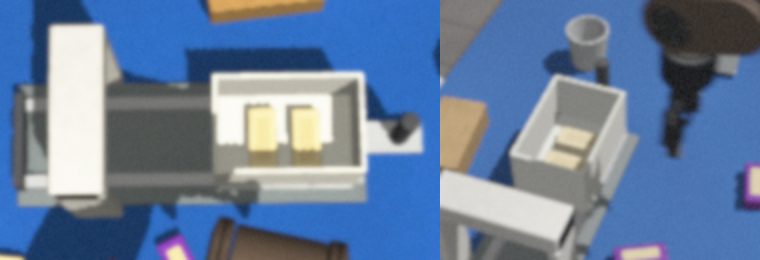

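Both bars lie flat on the hopper floor (top crop about (262,130) and (305,130)). Now the third bar, at top px (202,234).

```bash

python3 -m handwheel '[0,0.2374,0,0,0,-0.0073,0,0.2374,0,0,0,-0.0073,0,0.2374,0,0,0,-0.0073,0,0.2374,0,0,0,-0.0073,0,0.2374,0,0,0,-0.0073]' 1 >/dev/null
python3 -m handwheel '[0,0.2374,0,0,0,-0.0073,0,0.2374,0,0,0,-0.0073,0,0.2374,0,0,0,-0.0073,0,0.2374,0,0,0,-0.0073,0,0,0,0,0,0]' 1 >/dev/null; python3 s.py
python3 -m handwheel '[0,0,-0.26,0,0,0,0,0,-0.26,0,0,0,0,0,-0.26,0,0,0,0,0,-0.2,0,0,0,0,0,-0.1,0,0,0]' >/dev/null
python3 -m handwheel '[0,0,0,0,0,0,0,0,0,0,0,0]' >/dev/null;python3 s.py; python3 m.py 5 | grep  -e 'px \[3[12]. 30' -e 'px \[20. 23'
```

```text
t 15.83 p [0.4465 0.3434 0.2107] yaw -93.23 zax [ 0.004  0.004 -1.   ] F [-0.4 -0.3  0.1] op 1.0 ff 0.0
t 16.42 p [0.4467 0.3379 0.0471] yaw -93.49 zax [ 0.  0. -1.] F [ 0.7 -0.1  0.1] op 1.0 ff 0.0
```

```bash

python3 -m handwheel '[-0.015,0,-0.08,0,0,0,0,0,-0.06,0,0,0,0,0,0,0,0,0]' 1 >/dev/null; python3 s.py
python3 -m handwheel '[0,0,0,0,0,0,0,0,0,0,0,0,0,0,0,0,0,0,0,0,0,0,0,0,0,0,0,0,0,0]' 0 50 >/dev/null
python3 -m handwheel '[0,0,0,0,0,0,0,0,0,0,0,0,0,0,0,0,0,0]' >/dev/null; python3 s.py
python3 -m handwheel '[0,0,0.23,0,0,0,0,0,0.23,0,0,0,0,0,0.23,0,0,0,0,0,0.23,0,0,0,0,0,0.25,0,0,0]' >/dev/null;python3 s.py
```

```text
t 16.77 p [0.4427 0.3373 0.0243] yaw -93.48 zax [-0.002 -0.001 -1.   ] F [-1.  -0.4 -0.7] op 1.002 ff 0.0
t 17.43 p [0.4444 0.3382 0.0264] yaw -93.48 zax [ 0.001  0.001 -1.   ] F [-0.2  0.9  3.1] op 0.406 ff 51.5
t 17.85 p [0.4427 0.3373 0.2013] yaw -93.48 zax [-0.003 -0.001 -1.   ] F [ 1.  -0.6 -1.5] op 0.407 ff 51.1
```

```bash

python3 -m handwheel '[0,-0.2558,0,0,0,0.0073,0,-0.2558,0,0,0,0.0073,0,-0.2558,0,0,0,0.0073,0,-0.2558,0,0,0,0.0073,0,-0.2558,0,0,0,0.0073]' >/dev/null
python3 -m handwheel '[0,-0.2558,0,0,0,0.0073,0,-0.2558,0,0,0,0.0073,0,-0.2558,0,0,0,0.0073,0,-0.2558,0,0,0,0.0073,0,0,0,0,0,0]' >/dev/null; python3 s.py
python3 -m handwheel '[0.2633,0,0,0,0,0,0.2633,0,0,0,0,0,0.2633,0,0,0,0,0,0.2633,0,0,0,0,0,0.2633,0,0,0,0,0]' >/dev/null
python3 -m handwheel '[0,0,0,0,0,0,0,0,0,0,0,0]' >/dev/null;python3 s.py
```

```text
t 18.68 p [ 0.4435 -0.0128  0.201 ] yaw -87.95 zax [-0.    -0.003 -1.   ] F [ 0.5  0.1 -0.6] op 0.406 ff 51.1
t 19.27 p [ 0.6419 -0.0069  0.1985] yaw -87.54 zax [-0.005  0.001 -1.   ] F [-1.1  0.9 -0.8] op 0.404 ff 51.1
```

```bash

python3 -m handwheel '[0,-0.01,-0.22,0,0,0,0,0,-0.22,0,0,0,0,0,-0.16,0,0,0,0,0,-0.1,0,0,0,0,0,0,0,0,0]' >/dev/null; python3 s.py
python3 -m handwheel '[0,0,0,0,0,0,0,0,0,0,0,0,0,0,0,0,0,0]' 0.6 >/dev/null; python3 s.py
python3 -m handwheel '[0,0,0.2,0,0,0,0,0,0.25,0,0,0,0,0,0.25,0,0,0,0,0,0,0,0,0]' >/dev/null; python3 s.py
python3 -m handwheel '[-0.13,-0.22,0,0,0,0.0775,-0.13,-0.22,0,0,0,0.0775,-0.13,-0.22,0,0,0,0.0775,-0.13,-0.22,0,0,0,0.0775,-0.13,-0.22,0,0,0,0.0775]' 1 >/dev/null
python3 s.py
python3 m.py 6 | grep -v -e 29.
python3 - <<'E'
from h import *
for n in('top','side'):
    P=cloud(n,np.load(f'pics/{n}6.npy')); x,y,z=np.moveaxis(P,-1,0); p=cv2.imread(f'pics/{n}6.png')
    comps(n,p,P,(abs(x-.642)<.05)&(abs(y+.0105)<.08)&(z>.065)&(z<.11),30)
    g=(y<-.3)&(y>-.5)&(abs(x-.53)<.1)&(z>.03)&(z<.06); comps(n,p,P,g,20)
p=cv2.imread('pics/top6.png');cv2.imwrite('pics/c6.png',p)
E
```

```text
t 19.68 p [ 0.6367 -0.0079  0.0914] yaw -87.57 zax [-0.01   0.002 -1.   ] F [-0.   0.  -0.9] op 0.406 ff 51.1
t 19.93 p [ 0.6426 -0.009   0.0991] yaw -87.57 zax [ 0.004 -0.001 -1.   ] F [-0.3  0.3  1.1] op 0.598 ff 0.0
t 20.27 p [ 0.6466 -0.0097  0.214 ] yaw -87.56 zax [ 0.02  -0.003 -1.   ] F [2.  0.5 2.4] op 0.602 ff 0.0
t 20.68 p [ 0.5447 -0.1734  0.2035] yaw -52.76 zax [ 0.004 -0.002 -1.   ] F [ 0.5 -0.9 -0.6] op 1.001 ff 0.0
bars
side px [397. 202.] A 246 c (355, -82) size 84 36 long ang -74.0 z [0.021 0.024 0.027] bgr [175. 110. 154.]
side px [332. 272.] A 331 c (454, 233) size 81 34 long ang -68.7 z [0.022 0.025 0.028] bgr [ 62.  55. 120.]
post/rim
side px [320. 142.] A 44 c (649, -153) size 22 22 long ang 85.5 z [0.113 0.121 0.124] bgr [66.5 63.5 56. ]
side px [243. 228.] A 49 c (716, 244) size 43 14 long ang 72.8 z [0.113 0.12  0.128] bgr [114. 116. 115.]
cover
bars
top px [159. 227.] A 457 c (455, 448) size 83 36 long ang 69.8 z [0.021 0.024 0.027] bgr [ 91.  83. 244.]
top px [244. 231.] A 452 c (450, 232) size 80 37 long ang -70.4 z [0.021 0.024 0.027] bgr [ 52.   50.5 139
[... 174 characters left out ...]
g ang -87.7 z [0.117 0.122 0.125] bgr [124. 132. 132.]
top px [404. 151.] A 82 c (644, -154) size 22 22 long ang -42.8 z [0.118 0.122 0.124] bgr [53.  51.5 48.5]
cover
top px [502. 208.] A 2243 c (531, -406) size 164 120 long ang -82.1 z [0.011 0.015 0.022] bgr [147. 149. 144.]
top px [341. 157.] A 494 c (635, -7) size 80 36 long ang 2.1 z [0.079 0.083 0.086] bgr [ 95. 130. 144.]
top px [495. 206.] A 212 c (529, -396) size 69 18 long ang -82.3 z [0.039 0.044 0.047] bgr [44.  42.5 42.5]
side px [305. 182.] A 277 c (641, -7) size 75 41 long ang 5.0 z [0.072 0.083 0.086] bgr [105. 126. 134.]
side px [375. 123.] A 79 c (533, -396) size 74 18 long ang -82.0 z [0.037 0.044 0.048] bgr [50. 48. 48.]
```

View pics/c6.png

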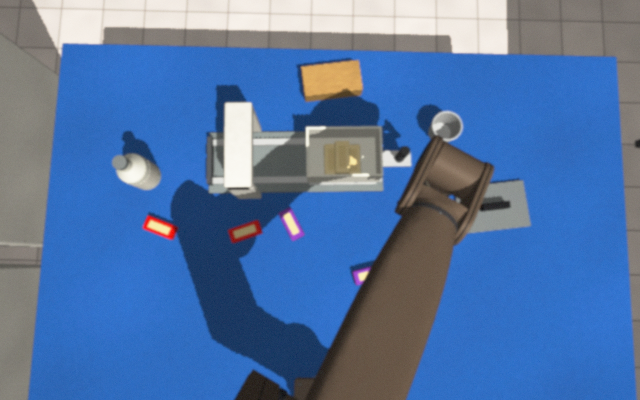

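Third bar rests level on the other two (top px (341,157), top at z 0.083), and no cream bar is left on the table. Next, the cover grip at top px (495,206), centre (0.531,−0.396), top at z 0.044.

```bash

python3 -m handwheel '[-0.0101,-0.1649,0,0,0,0.0748,-0.0101,-0.1649,0,0,0,0.0748,-0.0101,-0.1649,0,0,0,0.0748,-0.0101,-0.1649,0,0,0,0.0748,-0.0101,-0.1649,0,0,0,0.0748]' 1 >/dev/null
python3 -m handwheel '[-0.0101,-0.1649,0,0,0,0.0748,-0.0101,-0.1649,0,0,0,0.0748,-0.0101,-0.1649,0,0,0,0.0748,-0.0101,-0.1649,0,0,0,0.0748]' >/dev/null
python3 -m handwheel '[0,0,-0.26,0,0,0,0,0,-0.26,0,0,0,0,0,-0.2,0,0,0,0,0,0,0,0,0,0,0,0,0,0,0]' >/dev/null;python3 s.py
```

```text
t 21.95 p [ 0.5313 -0.3935  0.0924] yaw 7.45 zax [-0.002  0.002 -1.   ] F [ 0.8 -0.5  1.5] op 1.001 ff 0.0
```

```bash

python3 -m handwheel '[0,-0.017,-0.2,0,0,0.004,0,0,-0.1,0,0,0,0,0,-0.06,0,0,0,0,0,0,0,0,0,0,0,0,0,0,0]' >/dev/null;python3 s.py
python3 -m handwheel '[0,0,0,0,0,0,0,0,0,0,0,0,0,0,0,0,0,0,0,0,0,0,0,0,0,0,0,0,0,0]' 0 80 >/dev/null
python3 -m handwheel '[0,0,0,0,0,0,0,0,0,0,0,0,0,0,0,0,0,0,0,0,0,0,0,0,0,0,0,0,0,0]' >/dev/null; python3 s.py
python3 -m handwheel '[0,0,0.1,0,0,0,0,0,0.23,0,0,0,0,0,0.23,0,0,0,0,0,0.23,0,0,0,0,0,0.25,0,0,0]' >/dev/null
python3 -m handwheel '[0,0,0.15,0,0,0,0,0,0,0,0,0,0,0,0,0,0,0]' >/dev/null;python3 s.py
```

```text
t 22.37 p [ 0.5319 -0.3972  0.0402] yaw 7.82 zax [ 0.001 -0.001 -1.   ] F [ 0.8 -0.2  0.6] op 0.997 ff 0.0
t 23.2 p [ 0.5318 -0.3975  0.0399] yaw 7.82 zax [ 0.001 -0.001 -1.   ] F [0.2 0.4 3.2] op 0.191 ff 81.5
t 23.87 p [ 0.5318 -0.3973  0.2197] yaw 7.82 zax [ 0.002 -0.002 -1.   ] F [ 0.4 -0.2 -2.2] op 0.193 ff 80.7
```

```bash

python3 -m handwheel '[0.0735,0.2579,0,0,0,-0.0061,0.0735,0.2579,0,0,0,-0.0061,0.0735,0.2579,0,0,0,-0.0061,0.0735,0.2579,0,0,0,-0.0061,0.0735,0.2579,0,0,0,-0.0061]' >/dev/null
python3 -m handwheel '[0.0735,0.2579,0,0,0,-0.0061,0.0735,0.2579,0,0,0,-0.0061,0.0735,0.2579,0,0,0,-0.0061,0.0735,0.2579,0,0,0,-0.0061,0.0735,0.2579,0,0,0,-0.0061]' >/dev/null
python3 -m handwheel '[0,0,0,0,0,0,0,0,0,0,0,0,0,0,0,0,0,0,0,0,0,0,0,0]' >/dev/null;python3 s.py
cat > c.py <<'E'
from h import *
import sys
for n in('side','top'):
    p,d=imaging.read_camera(n);cv2.imwrite(f'pics/{n}{sys.argv[1]}.png',p); np.save(f'pics/{n}{sys.argv[1]}.npy',d)
    P=cloud(n,d); x,y,z=np.moveaxis(P,-1,0); b=(abs(x-.642)<.12)&(abs(y+.01)<.15)
    zc=float(sys.argv[2])
    comps(n,p,P,b&(abs(z-zc)<.008),60)
E
python3 c.py 7 .194
python3 - <<'E'
from h import *
p=cv2.imread('pics/top7.png'); q=cv2.imread('pics/side7.png')
cv2.imwrite('pics/c7.png',np.hstack([cv2.resize(p[90:220,200:420],(440,260)),cv2.resize(q[80:210,220:380],(320,260))]))
E
```

```text
t 25.03 p [ 0.6407 -0.0112  0.2159] yaw 2.26 zax [-0.003  0.    -1.   ] F [-0.1  0.5 -2.2] op 0.19 ff 80.7
side px [303. 161.] A 1266 c (643, -11) size 183 121 long ang -88.0 z [0.189 0.191 0.194] bgr [145. 144. 140.]
top px [311. 141.] A 427 c (637, 64) size 120 29 long ang 1.4 z [0.188 0.191 0.193] bgr [89. 92. 90.]
top px [385. 162.] A 86 c (610, -97) size 53 11 long ang -0.9 z [0.189 0.191 0.193] bgr [150. 149. 145.]
```

View pics/c7.png

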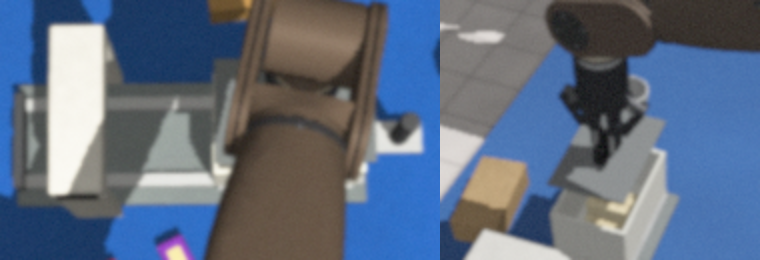

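Cover hangs level over the hopper, centred within about 1 mm and 0.2° in the side view. Lowering it.

```bash

python3 -m handwheel '[0.005,0.003,-0.15,0,0,0,0,0,-0.12,0,0,0,0,0,-0.05,0,0,0,0,0,0,0,0,0,0,0,0,0,0,0]' >/dev/null
python3 -m handwheel '[0,0,0,0,0,0,0,0,0,0,0,0,0,0,0,0,0,0,0,0,0,0,0,0]' >/dev/null;python3 s.py; python3 c.py 8 .144
```

```text
t 25.88 p [ 0.643  -0.0099  0.1708] yaw 2.33 zax [ 0.002 -0.    -1.   ] F [ 1.   0.7 -1.7] op 0.194 ff 80.7
side px [302. 172.] A 1222 c (646, -10) size 186 121 long ang -87.7 z [0.143 0.146 0.149] bgr [145. 144. 141.]
top px [310. 145.] A 418 c (639, 65) size 120 28 long ang 1.6 z [0.142 0.145 0.147] bgr [123. 126. 122.]
top px [381. 163.] A 100 c (615, -99) size 63 13 long ang -10.6 z [0.142 0.145 0.148] bgr [150.  150.  146.5]
```

```bash

python3 -m handwheel '[-0.013,0,0,0,0,0,0,0,-0.03,0,0,0,0,0,-0.02,0,0,0,0,0,0,0,0,0,0,0,0,0,0,0]' >/dev/null;python3 s.py
python3 -m handwheel '[0,0,-0.02,0,0,0,0,0,-0.02,0,0,0,0,0,0,0,0,0,0,0,0,0,0,0]' >/dev/null;python3 s.py
python3 -m handwheel '[0,0,-0.02,0,0,0,0,0,0,0,0,0,0,0,0,0,0,0]' >/dev/null;python3 s.py; python3 c.py 9 .13
```

```text
t 26.4 p [ 0.6401 -0.0097  0.1615] yaw 2.32 zax [-0.001  0.    -1.   ] F [-0.2  0.1 -1.4] op 0.187 ff 80.7
t 26.73 p [ 0.6403 -0.0098  0.1558] yaw 2.33 zax [-0.001  0.    -1.   ] F [ 0.2  0.8 -2. ] op 0.191 ff 80.7
t 26.98 p [ 0.6411 -0.0099  0.154 ] yaw 2.32 zax [ 0.002 -0.    -1.   ] F [1.4 0.5 0.4] op 0.191 ff 81.0
side px [303. 176.] A 1236 c (644, -9) size 183 122 long ang -87.9 z [0.126 0.129 0.132] bgr [146. 144. 141.]
top px [310. 148.] A 414 c (636, 66) size 119 28 long ang 1.1 z [0.126 0.128 0.131] bgr [129. 132. 129.]
top px [380. 165.] A 102 c (615, -99) size 67 14 long ang -10.4 z [0.126 0.128 0.131] bgr [149.5 149.5 146. ]
```

```bash

python3 -m handwheel '[0,0,-0.008,0,0,0,0,0,0,0,0,0,0,0,0,0,0,0]' >/dev/null;python3 s.py
python3 -m handwheel '[0,0,0,0,0,0,0,0,0,0,0,0,0,0,0,0,0,0,0,0,0,0,0,0]' 0.6 >/dev/null;python3 s.py
python3 -m handwheel '[0,0,0.1,0,0,0,0,0,0.2,0,0,0,0,0,0.2,0,0,0,0,0,0,0,0,0]' >/dev/null
python3 -m handwheel '[0.005,-0.24,0,0,0,0,0.005,-0.24,0,0,0,0,0.005,-0.24,0,0,0,0,0.005,-0.24,0,0,0,0,0,0,0,0,0,0]' 1 >/dev/null;python3 s.py; python3 c.py 10 .128
python3 - <<'E'
from h import *
p=cv2.imread('pics/top10.png'); q=cv2.imread('pics/side10.png')
for n in('top','side'):
    P=cloud(n,np.load(f'pics/{n}10.npy')); x,y,z=np.moveaxis(P,-1,0); p1=cv2.imread(f'pics/{n}10.png')
    m=(abs(x-.642)<.055)&(abs(y+.01)<.08)&(abs(z-.128)<.01); A=np.c_[P[m][:,:2],np.ones(m.sum())]; print(n,np.linalg.lstsq(A,P[m][:,2],rcond=None)[0])
    comps(n,p1,P,(abs(x-.642)<.05)&(abs(y+.01)<.08)&(z>.14)&(z<.17),20)
cv2.imwrite('pics/c10.png',np.hstack([cv2.resize(p[90:220,200:420],(440,260)),cv2.resize(q[80:210,220:380],(320,260))]))
E
```

```text
t 27.33 p [ 0.6412 -0.0099  0.1539] yaw 2.33 zax [ 0.002 -0.    -1.   ] F [-0.9  0.   5.1] op 0.192 ff 81.6
t 27.67 p [ 0.6402 -0.0097  0.1515] yaw 2.33 zax [-0.001  0.    -1.   ] F [ 0.1 -0.2 -0.2] op 0.601 ff 0.0
t 28.42 p [ 0.6432 -0.1599  0.2267] yaw 2.02 zax [ 0.    -0.003 -1.   ] F [-0.  -0.1 -0.1] op 1.001 ff 0.0
side px [304. 172.] A 1583 c (643, -9) size 186 122 long ang -87.9 z [0.126 0.129 0.131] bgr [115. 112. 109.]
top px [344. 151.] A 3537 c (640, -10) size 181 122 long ang -88.0 z [0.125 0.128 0.131] bgr [131. 133. 129.]
top [-1.15310965e-04  5.14292068e-04  1.28223321e-01]
top px [345. 149.] A 271 c (640, -11) size 70 20 long ang -85.4 z [0.151 0.157 0.16 ] bgr [35. 35. 35.]
side [ 0.00086228 -0.00142227  0.1286634 ]
side px [304. 165.] A 147 c (643, -9) size 71 19 long ang -89.6 z [0.145 0.157 0.161] bgr [34. 33. 32.]
```

View pics/c10.png

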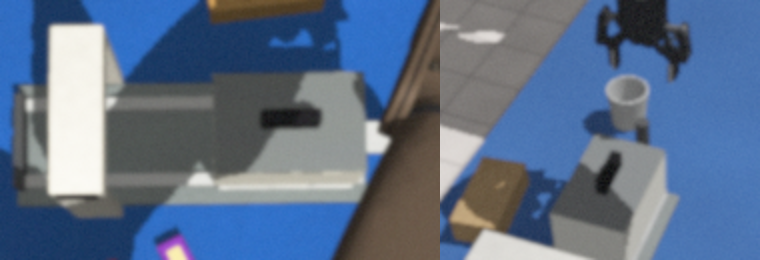

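Cover seated: plate plane at z 0.128 and level, centred on the hopper in both views. Now push the carriage home by the post.

```bash

python3 -m handwheel '[0.02,0.02,-0.2,0,0,0.004,0,0,-0.22,0,0,0,0,0,-0.22,0,0,0,0,0,-0.2,0,0,0,0,0,0,0,0,0]' 1 >/dev/null;python3 s.py
python3 -m handwheel '[0,0,0,0,0,0,0,0,0,0,0,0,0,0,0,0,0,0,0,0,0,0,0,0,0,0,0,0,0,0]' 0 60 >/dev/null
python3 -m handwheel '[0,0,0,0,0,0,0,0,0,0,0,0,0,0,0,0,0,0]' >/dev/null;python3 s.py
```

```text
t 28.93 p [ 0.6417 -0.1473  0.0927] yaw 2.78 zax [-0.014  0.006 -1.   ] F [-1.2 -0.1 -1.2] op 0.998 ff 0.0
t 29.6 p [ 0.6467 -0.1513  0.1038] yaw 2.71 zax [-0.    -0.001 -1.   ] F [-3.8  0.7  5.9] op 0.268 ff 59.1
```

```bash

python3 -m handwheel '[-0.002,0.04,0,0,0,0,-0.0034,0.08,0,0,0,0,-0.0034,0.08,0,0,0,0,-0.0034,0.08,0,0,0,0,-0.0034,0.08,0,0,0,0]' >/dev/null;python3 s.py
python3 -m handwheel '[-0.0034,0.08,0,0,0,0,-0.0034,0.08,0,0,0,0,-0.0034,0.08,0,0,0,0,-0.0034,0.08,0,0,0,0,-0.0034,0.08,0,0,0,0]' >/dev/null;python3 s.py
python3 -m handwheel '[-0.0034,0.08,0,0,0,0,-0.0034,0.08,0,0,0,0,-0.0034,0.08,0,0,0,0,-0.0034,0.08,0,0,0,0,-0.0034,0.08,0,0,0,0]' >/dev/null;python3 s.py
python3 -m handwheel '[-0.0034,0.08,0,0,0,0,-0.0034,0.08,0,0,0,0,-0.0026,0.06,0,0,0,0,-0.0017,0.04,0,0,0,0,0,0,0,0,0,0]' >/dev/null;python3 s.py; python3 m.py 11 | grep -A5 rim
```

```text
t 30.02 p [ 0.6447 -0.0984  0.1038] yaw 2.68 zax [ 0.001 -0.004 -1.   ] F [-2.4 -3.2  5. ] op 0.269 ff 59.1
t 30.43 p [ 0.6424 -0.038   0.1038] yaw 2.7 zax [ 0.002 -0.003 -1.   ] F [-0.6 -5.6  4.5] op 0.269 ff 59.1
t 30.85 p [0.6401 0.0222 0.1038] yaw 2.7 zax [ 0.002 -0.003 -1.   ] F [-0.9 -4.9  5.3] op 0.267 ff 59.2
t 31.27 p [0.6386 0.0632 0.1038] yaw 2.73 zax [ 0.003  0.    -1.   ] F [0.2 2.  6.8] op 0.269 ff 59.2
post/rim
side px [294. 189.] A 75 c (638, 68) size 49 26 long ang -9.4 z [0.115 0.122 0.127] bgr [55. 53. 52.]
side px [288. 204.] A 225 c (637, 128) size 118 31 long ang 1.9 z [0.126 0.128 0.13 ] bgr [88. 87. 84.]
side px [243. 228.] A 46 c (715, 244) size 42 14 long ang 73.9 z [0.114 0.121 0.127] bgr [111.  114.  114.5]
side px [267. 241.] A 724 c (634, 259) size 122 75 long ang 3.3 z [0.12  0.128 0.13 ] bgr [84.5 84.  83. ]
cover
--
post/rim
top px [266. 151.] A 960 c (633, 171) size 121 67 long ang 2.4 z [0.125 0.128 0.129] bgr [77. 78. 76.]
top px [219. 154.] A 357 c (628, 284) size 119 20 long ang 2.8 z [0.125 0.128 0.13 ] bgr [120. 125. 124.]
cover
```

```bash

python3 -m handwheel '[-0.0017,0.04,0,0,0,0,-0.0017,0.04,0,0,0,0,-0.0017,0.04,0,0,0,0,0,0.01,0,0,0,0,0,0,0,0,0,0]' >/dev/null;python3 s.py
python3 -m handwheel '[0,0.015,0,0,0,0,0,0.015,0,0,0,0,0,0,0,0,0,0]' >/dev/null;python3 s.py
python3 -m handwheel '[0,0.015,0,0,0,0,0,0,0,0,0,0,0,0,0,0,0,0]' >/dev/null;python3 s.py
python3 -m handwheel '[0,0.015,0,0,0,0,0,0,0,0,0,0,0,0,0,0,0,0]' >/dev/null;python3 s.py
```

```text
t 31.78 p [0.6379 0.0818 0.1038] yaw 2.72 zax [ 0.003 -0.001 -1.   ] F [-0.2 -1.9  4.7] op 0.263 ff 59.2
t 32.03 p [0.6377 0.0859 0.1037] yaw 2.7 zax [ 0.002 -0.001 -1.   ] F [-1.1 -1.9  6.6] op 0.263 ff 59.2
t 32.28 p [0.6377 0.088  0.1038] yaw 2.7 zax [ 0.002 -0.001 -1.   ] F [-1.4 -1.8  5.3] op 0.265 ff 59.2
t 32.53 p [0.6377 0.0881 0.1038] yaw 2.73 zax [ 0.002 -0.005 -1.   ] F [-2.8 -8.   6.3] op 0.263 ff 59.2
```

```bash

python3 -m handwheel '[0,0.015,0,0,0,0,0,0,0,0,0,0,0,0,0,0,0,0]' >/dev/null;python3 s.py
python3 -m handwheel '[0,-0.025,0,0,0,0,0,0,0,0,0,0]' >/dev/null
python3 -m handwheel '[0,0,0,0,0,0,0,0,0,0,0,0,0,0,0,0,0,0,0,0,0,0,0,0]' 1 >/dev/null;python3 s.py
python3 -m handwheel '[0,0,0.1,0,0,0,0,0,0.25,0,0,0,0,0,0.25,0,0,0,0,0,0.25,0,0,0,0,0,0,0,0,0]' >/dev/null
python3 -m handwheel '[-0.1,-0.24,0,0,0,0,-0.1,-0.24,0,0,0,0,-0.1,-0.24,0,0,0,0,-0.1,-0.24,0,0,0,0,-0.1,-0.24,0,0,0,0]' >/dev/null
python3 -m handwheel '[0,0,0,0,0,0,0,0,0,0,0,0]' >/dev/null;python3 s.py; python3 m.py 12 | grep -A6 rim
python3 - <<'E'
from h import *
p=cv2.imread('pics/top12.png'); q=cv2.imread('pics/side12.png')
for n in('top','side'):
    P=cloud(n,np.load(f'pics/{n}12.npy')); x,y,z=np.moveaxis(P,-1,0); p1=cv2.imread(f'pics/{n}12.png')
    m=(abs(x-.632)<.055)&(abs(y-.23)<.085)&(abs(z-.128)<.01); A=np.c_[P[m][:,:2],np.ones(m.sum())]; print(n,np.linalg.lstsq(A,P[m][:,2],rcond=None)[0])
    comps(n,p1,P,(x>.5)&(x<.75)&(y>.1)&(y<.4)&(z>.2)&(z<.22),50)
cv2.imwrite('pics/c12.png',np.hstack([p[60:300,90:470],q[100:340,200:440]]))
E
```

```text
t 32.78 p [0.6377 0.0881 0.1038] yaw 2.74 zax [ 0.001 -0.009 -1.   ] F [ -3.7 -15.    6.6] op 0.263 ff 59.3
t 33.28 p [0.6365 0.0895 0.1008] yaw 2.7 zax [-0.  0. -1.] F [0.2 0.2 0.3] op 0.821 ff 0.0
t 34.28 p [ 0.561  -0.0924  0.2283] yaw 2.48 zax [ 0.  0. -1.] F [ 0.5  0.1 -0.4] op 1.0 ff 0.0
post/rim
side px [292. 194.] A 54 c (639, 85) size 22 21 long ang -65.6 z [0.115 0.122 0.124] bgr [58. 56. 55.]
side px [242. 228.] A 49 c (715, 244) size 42 15 long ang 73.4 z [0.114 0.12  0.129] bgr [113. 115. 114.]
side px [265. 246.] A 957 c (633, 272) size 122 101 long ang 2.0 z [0.12  0.128 0.13 ] bgr [124. 126. 124.]
cover
bars
top px [291. 224.] A 440 c (472, 115) size 80 35 long ang 28.3 z [0.021 0.024 0.028] bgr [192. 109. 179.]
--
post/rim
top px [267. 153.] A 1120 c (633, 172) size 121 66 long ang 2.9 z [0.125 0.128 0.129] bgr [123.  120.  116.5]
top px [214. 153.] A 783 c (628, 296) size 121 44 long ang 2.5 z [0.125 0.128 0.129] bgr [146. 149. 144.]
top px [304. 152.] A 78 c (636, 84) size 22 22 long ang 71.2 z [0.117 0.121 0.124] bgr [52.5 52.  51.5]
cover
top [ 0.00219872 -0.00017128  0.12687561]
top px [237. 145.] A 2375 c (630, 229) size 193 61 long ang 2.1 z [0.207 0.21  0.213] bgr [236. 244. 246.]
side [ 0.00221768 -0.00432875  0.12894441]
side px [270. 213.] A 1456 c (633, 230) size 193 63 long ang 2.3 z [0.207 0.211 0.213] bgr [215. 220. 221.]
```

View pics/c12.png

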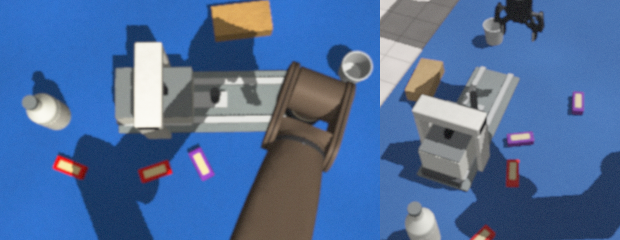

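```bash
python3 -c "
from plant import ctrl
print(ctrl.sign_off())"
```

```text
the job is handed in; nothing more can be done
None
```

The job is handed in, with no verdict shown: three soap bars (all I found) are in the hopper, the cover is seated and level, the carriage is home under the arch, and the robot did not touch the bottle or cup.

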